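Unload the pressed border tile

TASK

The border tile has finished pressing, so take its stack apart. First stand each pigment jar upright in the middle of the coaster of its own colour (navy jar on blue, teal on teal, rust-brown on rust-orange), then lay the press board centred on and in line with the cork pad, and last lay the patterned tile gently, centred on and in line with the wooden drying rack. Let no jar fall over.

Things in the scene. Friction and masses are not known exactly. Their poses are not given: they have to be found in the camera images.
- navy_jar: pigment jar with navy blue body and a white screw lid, round, 37 mm in diameter, 52 mm tall; origin at the centre of its underside, z up. Starts standing on the press board, one of three in a row along it
- teal_jar: pigment jar with teal body and a black screw lid, round, 37 mm in diameter, 49 mm tall; origin at the centre of its underside, z up. Starts standing on the press board, one of three in a row along it
- rust_jar: pigment jar with rust-brown body and a cream screw lid, round, 38 mm in diameter, 47 mm tall; origin at the centre of its underside, z up. Starts standing on the press board, one of three in a row along it
- press_board: plywood press board, a bar 176 mm long (its x), 44 mm wide (its y), 14 mm thick (z), both ends alike, with a small brass screw at each end; origin at the centre of its underside. Starts lying lengthwise on the strip tile; the jars stand along its middle line about 52 mm apart, in any order
- strip_tile: narrow white border tile with a dark traced pattern, 200 mm long (its x), 58 mm wide (its y), 9 mm thick (z); origin at the centre of its underside. Starts flat on the table under the press board, its rim showing 7 mm at the sides and 12 mm at the ends
- blue_coaster: flat round blue coaster, 70 mm in diameter, 6 mm thick, fixed to the table; origin at the centre of its underside, its top is 6 mm above
- teal_coaster: flat round teal coaster, 70 mm in diameter, 6 mm thick, fixed to the table; origin at the centre of its underside, its top is 6 mm above
- rust_coaster: flat round rust-orange coaster, 70 mm in diameter, 6 mm thick, fixed to the table; origin at the centre of its underside, its top is 6 mm above
- cork_pad: plain cork pad, 206 mm long (its x), 62 mm wide (its y), 4 mm thick, fixed to the table; origin at the centre of its underside, its top is 4 mm above
- drying_rack: low wooden drying rack, 224 mm long (its x), 78 mm wide (its y): two dark runners under four cross slats (14 mm wide, centred at x = -95, -35, 35, 95 mm), fixed to the table; origin at the centre of its underside, the slats' tops are 11 mm above
Not all that is in view belongs to the job. What is shaped like the teal_jar but purple is not meant.

How it is judged (in metres and radians):
On the way, in this order (a step that is already met when the one before it is completed fails the run):
1. the three jars stand on their own coasters (horizontal distance between navy_jar and blue_coaster below 0.012 m and z of navy_jar in the frame of blue_coaster between 0.003 and 0.009 m and angle between each of navy_jar, teal_jar, rust_jar's own z axis and vertical below 0.08 rad and linear speed of each of navy_jar, teal_jar, rust_jar below 0.02 m/s and horizontal distance between teal_jar and teal_coaster below 0.012 m and z of teal_jar in the frame of teal_coaster between 0.003 and 0.009 m and horizontal distance between rust_jar and rust_coaster below 0.012 m and z of rust_jar in the frame of rust_coaster between 0.003 and 0.009 m), for 0.2 s.
2. the press board lies on the cork pad (horizontal distance between press_board and cork_pad below 0.012 m and z of press_board in the frame of cork_pad between 0.001 and 0.007 m and angle between press_board's own z axis and vertical below 0.08 rad and linear speed of press_board below 0.02 m/s and angle between the x axis of press_board and the x axis of cork_pad, either way round below 0.12 rad), for 0.2 s.
3. the tile lies on the drying rack (horizontal distance between strip_tile and drying_rack below 0.012 m and z of strip_tile in the frame of drying_rack between 0.008 and 0.014 m and angle between strip_tile's own z axis and vertical below 0.08 rad and linear speed of strip_tile below 0.02 m/s and angle between the x axis of strip_tile and the x axis of drying_rack, either way round below 0.12 rad), for 0.2 s.
At the end, for the whole second after the job is handed in: Each jar stands upright on the coaster of its colour, within 12 mm of its centre; the press board lies on the cork pad and the tile on the drying rack, each within 12 mm of the centre and 0.12 rad (about 7 degrees) of in line, either way round; all released and at rest (all of step 1 and all of step 2 and all of step 3); the robot touches nothing.
It fails at once if a jar has been tipped over (angle between any of navy_jar, teal_jar, rust_jar's own z axis and vertical above 0.7 rad).
It fails at once if the tile was banged down on the rack (over 60 N) (contact force between strip_tile and drying_rack above 60 N).
It also fails if it takes over 128 s, if anything falls off the work surface, if the arm or the gripper's body presses on something with over 40 N, if the wrist force passes 120 N, or if a joint passes its speed limit or range.

ROBOT

A 6-joint arm with a two-finger parallel gripper is mounted at the origin on a cart in front of the work surface, level with it; the furniture and walls round the work are solid. World frame = base frame: x ahead of the robot, y to its left, z up, the work surface at z = 0. Lengths are in mm, angles in rad, forces in N, time in s.
With the tool pointing down it reaches from about 275 to 750 mm from the base axis. Payload 10.2 kg.
Tool frame: the origin (TCP) lies between the finger pads; the fingertips stand 17 mm ahead of it and the grasp point (between the pads) lies 2 mm behind it; z points along the fingers, y is the line along which they close (so a half turn about z gives the same grasp; the last joint's range is limited). The gripper opens to 85 mm and grips with 20 to 120 N. Pads are 22 mm wide; open, the fingers measure 114 mm over their backs; the gripper's body (76 mm by 85 mm) begins 54 mm behind the grasp point. The pads swing forward as they close: fully open they stand 13 mm farther back than shut.
Start: joints at [0.908, 0.313, 1.498, -0, 1.331, -0.223], TCP at [223.536, 475.04, 227.894] pointing down, gripper open.
Joint ranges: [-2.94, 2.94], [-0.97, 2.17], [0.19, 2.56], [-1.23, 4.37], [0.02, 3.11], [-2.88, 2.88]. Speed limits (rad/s): [2.39, 2.39, 3.01, 3.14, 3.14, 3.14].

INTERFACE

Orientations are given as a unit quaternion [w, x, y, z].
In Python, from rig import * gives the robot as it stands.
- The arm moves only by the tool step_arm, never from a script. Its argument "commands" is text: rows parted by semicolons, each of 7 numbers parted by spaces: the opening, from 0 (shut) to 1 (fully open), then the shift along the tool's x, y, z in cm, then the turn, a rotation vector about the tool's x, y, z in rad. In form: hand x y z rx ry rz; .... A call has 1 to 20 rows; each row is the pose to reach, as a shift and turn from the pose commanded when the call began, along the tool's axes at that moment; what a row does not reach only later rows make up. A row lasts 1/12 s, in which the tool goes at most 41.7 mm and 7.16 degrees, less where a joint would pass 70% of its speed; a pose out of reach is approached as far as the arm can. A call with a gripper value outside its range is refused whole. The fingers move at their own pace and stop on an object; "newtons" is the grip in N (left out, the last holds). Time passes only in rows, so rows that repeat a pose let the fingers close. It gives the time, the measured TCP pose, the force, the opening and the grip force at its end, in the units of the state.
- sense(): the state, without advancing time (a new reading comes with each control period).
- capture(name): name is "scene" or "top" or "wrist"; returns the picture (400x640x3 uint8, red, green, blue); there is no depth.
- camera_model(name): a dict with "mtx" (3x3 intrinsics, pixels), "eye" and "rotation" of the camera in the world. Camera axes: x right, y down, z forward; pixel columns grow to the right and rows downward; lengths in mm; the calibration is good to about 2 mm. The wrist camera is an equidistant fisheye: a pixel r from the principal point sees the ray r / f radians off the axis. A picture is of the moment at which its call begins: read the wrist's pose just before it. camera_model takes no time and is no camera call; for the wrist camera it gives the pose at the moment of the call.
- finish_job(): hands the job in; it is judged then, once.
Trained networks look in the newest picture that a camera, given by its name, has taken for a name from the list of things; names that differ only in an ending like _2 or _b are one class to them, and where a whole thing is asked for, a point or a joint stands for the part that bears it (a point fixed in the world has none). Each returns a list of dicts, best first, with "score" (0 to 1); they miss things now and then, are a little off and sometimes report something else, mostly with a low value. They report only what shows in the picture. A call takes as long as a camera call. They do not tell look-alikes from the thing itself.
- search_frame(camera, label): "rect" ([centre column, centre row, width, height] in pixels, round what is visible of it).
- trace(camera, label): "mask" (400x640 bool, what is visible of it) and "rect" ([centre column, centre row, width, height] in pixels, round what is visible of it).
- spot_point(camera, label): "xy" ([column, row] in pixels: a listed point, or the origin of a listed thing).
The state is a dict: "time_s": time; "joints": joint angles; "dq": joint speeds; "tau": joint torques, N m; "eef_pos": TCP position; "ee_rot": TCP orientation; "force": force on the tool from outside, world axes, zero at the start; "wrist_torque": the same for the moment, N m; "grip_width": opening from 0.0 (shut) to 1.0 (fully open); "grip_force": force on a finger pad.
Only numpy, scipy, OpenCV 4.12 (cv2) and the standard library are available. Lean on these libraries where they do the work, as an engineer would, in place of code of your own. Each camera call takes 0.05 s, during which the arm holds its last target. There are 200 camera calls.

## Working session

There is one attempt and no reset: what is moved stays moved. The work goes in short steps, Python scripts to look and compute and a tool call to move; the robot and the scene stay as the last step left them, time stands still between calls to the robot, and variables do not carry over. Pictures are saved under pics/ and viewed, at most 18 in all, crops included, and the job is handed in when it is done.

Besides the shell and the picture viewer there is one more tool, called after "Call:" as a command line: name --argument value ..., lists and objects as JSON in quotes. step_arm: Moves the arm, as the interface text tells. Its arguments: {"type":"object","properties":{"commands":{"type":"string"},"newtons":{"type":"number"}},"required":["commands"]}

```bash
ls; mkdir -p pics
python3 - <<'E'
from rig import *
import cv2
print(sense())
for n in("top","scene"):
    im=capture(n); cv2.imwrite(f"pics/{n}0.png",im[:,:,::-1])
    m=camera_model(n); print(n,m)
    for l in["navy_jar","teal_jar","rust_jar","press_board","strip_tile","blue_coaster","teal_coaster","rust_coaster","cork_pad","drying_rack"]:
        print(l,[([round(float(v)) for v in d["rect"]],round(d["score"],2)) for d in search_frame(n,l)][:4])
E
```

```text
pics
{'time_s': 0.0, 'joints': array([ 9.07577625e-01,  3.13467940e-01,  1.49842782e+00,  1.78893018e-05,
        1.33101445e+00, -2.23424412e-01]), 'dq': array([ 8.22477112e-04,  1.87941422e-04, -8.69652006e-04, -2.16549677e-05,
       -9.92327771e-04,  5.61367846e-04]), 'tau': array([ 1.13740073e-04, -4.12263429e+01, -2.59743333e+01, -8.46494595e-05,
        4.13582355e-03,  1.21676612e-05]), 'eef_pos': array([223.3748334 , 474.82189527, 227.32939096]), 'ee_rot': array([-2.90426399e-04,  2.18131277e-01,  9.75919214e-01, -5.91371125e-04]), 'force': array([ 1.40074674, -0.4438639 ,  0.69615822]), 'wrist_torque': array([-0.05385512, -0.03864614, -0.01424552]), 'grip_force': 0.0, 'grip_width': 1.0018629557482917}
top {'mtx': array([[367.43026596,   0.        , 315.87142197],
       [  0.        , 367.43026596, 194.1348449 ],
       [  0.        ,   0.        ,   1.        ]]), 'eye': array([354.9472209 , -45.58911535, 951.73865709]), 'rotation': array([ 0.07326816, -0.68129536,  0.72449411, -0.0746773 ])}
navy_jar [([334, 186, 17, 23], 0.73)]
teal_jar [([379, 201, 17, 13], 0.55), ([342
[... 405 characters left out ...]
, 404.24963874, 198.54193403],
       [  0.        ,   0.        ,   1.        ]]), 'eye': array([-128.43349232, -636.41656182,  783.17580854]), 'rotation': array([-0.37883375,  0.82573336, -0.37538928,  0.18366353])}
navy_jar [([328, 199, 11, 18], 0.61)]
teal_jar [([351, 228, 16, 22], 0.68), ([319, 208, 12, 24], 0.49), ([337, 264, 24, 23], 0.33)]
rust_jar [([337, 187, 12, 19], 0.7)]
press_board [([325, 209, 37, 37], 0.87)]
strip_tile [([328, 212, 46, 43], 0.63)]
blue_coaster [([337, 265, 29, 24], 0.79)]
teal_coaster [([384, 286, 27, 23], 0.74)]
rust_coaster [([410, 263, 27, 26], 0.82), ([337, 187, 12, 20], 0.51)]
cork_pad [([286, 184, 64, 28], 0.64)]
drying_rack [([248, 159, 45, 38], 0.72)]
```

Run:
```python
import cv2
a=cv2.imread("pics/top0.png")[130:280,150:490]
cv2.imwrite("pics/top0c.png",cv2.resize(a,(800,353),interpolation=cv2.INTER_CUBIC))
```

```text
(no output)
```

View pics/top0.png

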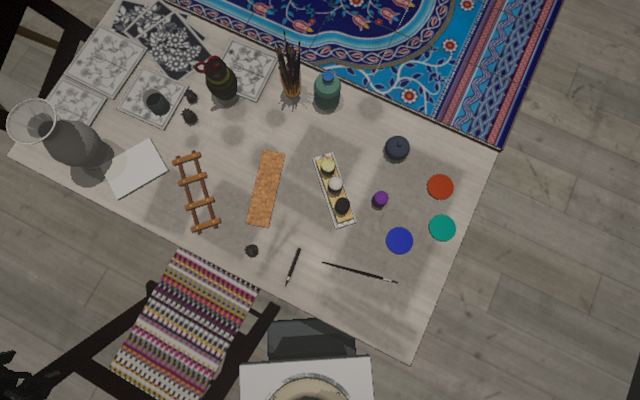

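View pics/top0c.png

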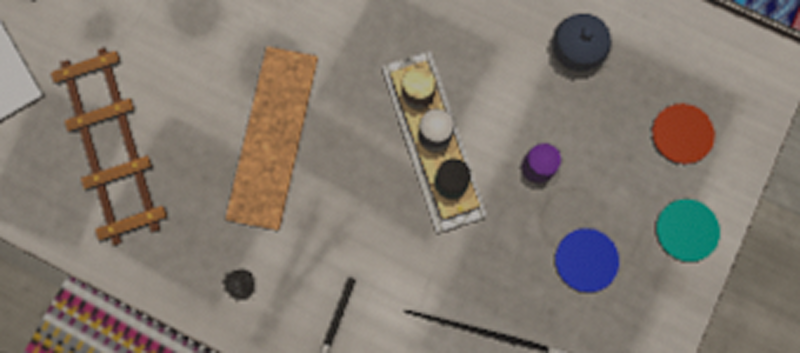

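Top view: the row on the board is rust (cream lid) at (327,166), navy (white lid) at (334,186) and teal (black lid) at (342,206). The purple lookalike at (380,199) stands on the table, so it is not the teal jar. The coasters are blue (399,240), teal (442,228) and rust (440,187). The cork is at (266,189) and the rack at (196,192).

```bash
cat > h.py <<'E'
from rig import *
import numpy as np, cv2
from scipy.spatial.transform import Rotation as R
def q2R(q): return R.from_quat(np.roll(q,-1))
def ray(cam,px,m=None):
    m=m or camera_model(cam); K=m["mtx"]; px=np.atleast_2d(px).astype(float)
    u=(px[:,0]-K[0,2])/K[0,0]; v=(px[:,1]-K[1,2])/K[1,1]
    if cam=="wrist":
        t=np.hypot(u,v)+1e-12; d=np.c_[np.sin(t)*u/t,np.sin(t)*v/t,np.cos(t)]
    else: d=np.c_[u,v,np.ones_like(u)]
    return np.array(m["eye"]),q2R(m["rotation"]).apply(d)
def onz(cam,px,z,m=None):
    e,d=ray(cam,px,m); return (e+d*((z-e[2])/d[:,2])[:,None])[:,:2]
def fit(cam,mask,z,m=None):
    "mask outline projected to plane z -> centre, long axis angle, size"
    c=max(cv2.findContours(mask.astype(np.uint8),cv2.RETR_EXTERNAL,cv2.CHAIN_APPROX_NONE)[0],key=cv2.contourArea)[:,0]
    p=onz(cam,c,z,m).astype(np.float32); (c,s,a)=cv2.minAreaRect(p)
    if s[0]<s[1]: a+=90
    return np.round(c,1),round((a+90)%180-90,1),np.round(sorted(s),1)
def look(cam,d,n=1):
    im=capture(cam); m=camera_model(cam); 
    for l,z in d.items():
        for t in trace(cam,l)[:n]: print(cam,l,round(t["score"],2),[round(float(v)) for v in t["rect"]],*fit(cam,t["mask"],z,m))
    return im
ALL=dict(navy_jar=75,teal_jar=72,rust_jar=70,press_board=23,strip_tile=9,blue_coaster=6,teal_coaster=6,rust_coaster=6,cork_pad=4,drying_rack=11)
E
python3 - <<'E'
from h import *
look("top",ALL,2); look("scene",ALL,2)
s=sense();print(q2R(s["ee_rot"]).as_matrix().round(3))
m=camera_model("top"); im=capture("top").astype(int)
# coaster centroids by colour
hsv=cv2.cvtColor(im.astype(np.uint8),cv2.COLOR_RGB2HSV)
for n,(x,y) in dict(blue=(399,240),teal=(442,228),rust=(440,187)).items():
    h=hsv[y,x].astype(int); M=(abs(hsv[...,0].astype(int)-h[0])<8)&(hsv[...,1]>120)
    M[:y-25]=0;M[y+25:]=0;M[:,:x-25]=0;M[:,x+25:]=0
    yy,xx=np.nonzero(M);print(n,onz("top",[[xx.mean(),yy.mean()]],6,m),M.sum())
print("lids",[onz("top",[p],z,m).round(1) for p,z in(((327,165),70),((335,184),75),((342.5,205),72))])
E
```

```text
top navy_jar 0.52 [333, 186, 14, 22] [559.5 -98.6] -13.5 [32.6 42.3]
top teal_jar 0.68 [379, 200, 19, 15] [ 519.7 -206.6] -48.8 [32.5 42.7]
top rust_jar 0.77 [327, 168, 17, 19] [608.5 -85. ] -3.6 [35. 44.]
top rust_jar 0.74 [398, 240, 27, 25] [ 417.  -242.5] -50.1 [62.6 63.7]
top strip_tile 0.97 [332, 189, 41, 74] [ 494.5 -100.4] 49.3 [46.9 95.5]
top blue_coaster 0.74 [400, 241, 25, 26] [ 422.9 -258.9] -5.8 [66.5 66.7]
top teal_coaster 0.8 [442, 228, 28, 24] [ 447.1 -372.6] 58.8 [69.  69.4]
top rust_coaster 0.94 [441, 187, 31, 34] [ 556.3 -382. ] -7.1 [68.6 68.7]
top cork_pad 0.86 [264, 190, 37, 75] [581.3  79.9] -14.6 [ 61.9 204.1]
top drying_rack 0.79 [196, 193, 49, 79] [581.5 262.1] 16.3 [ 79.3 221.4]
scene navy_jar 0.64 [329, 198, 10, 17] [ 540.4 -119. ] 38.7 [35.9 89.5]
scene navy_jar 0.18 [320, 208, 18, 29] [ 492.4 -133.3] 41.0 [37.4 91.5]
scene teal_jar 0.73 [319, 208, 13, 23] [ 492.1 -131.5] 39.6 [34.7 80.2]
scene teal_jar 0.5 [351, 227, 15, 20] [ 487.2 -239.4] 36.3 [30.2 72.3]
scene rust_jar 0.69 [336, 189, 16, 18] [ 592.2 -102.1] 38.1 [31.7 86. ]
scene press_board 0.64 [326
[... 230 characters left out ...]
66, 27, 25] [ 420.8 -260.8] 41.5 [70.3 70.9]
scene teal_coaster 0.56 [386, 284, 27, 25] [ 444.9 -374.4] 41.5 [66.  68.1]
scene rust_coaster 0.6 [411, 261, 28, 26] [ 554.3 -382.1] 41.6 [65.1 66.7]
scene cork_pad 0.97 [286, 183, 63, 31] [579.4  76.9] -15.3 [ 68.6 205.2]
scene drying_rack 0.66 [246, 158, 45, 37] [578.6 260.2] 16.3 [ 77.8 223.3]
scene drying_rack 0.54 [285, 182, 63, 28] [572.4  71.9] -13.6 [ 67.2 206.8]
[[-0.905  0.426 -0.   ]
 [ 0.426  0.905 -0.   ]
 [ 0.    -0.    -1.   ]]
blue [[ 422.37657417 -259.08679782]] 561
teal [[ 448.21560387 -372.79348631]] 552
rust [[ 556.86767864 -382.03025048]] 525
lids [array([[614.8, -85.4]]), array([[ 563.8, -101.5]]), array([[ 511. , -116.1]])]
```

```bash
cat >> h.py <<'E'
def plan(*targets):
    "targets (x,y,z,yaw_deg of tool y) -> hand-frame shift cm and rz"
    s=sense(); Rm=q2R(s["ee_rot"]); y=Rm.as_matrix()[:,1]; yaw=np.degrees(np.arctan2(y[1],y[0]))
    print("t",round(s["time_s"],2),"pos",s["eef_pos"].round(1),"yaw",yaw.round(2),"w",round(s["grip_width"],3),"F",s["force"].round(1),"q6",s["joints"][5].round(2))
    for x,yy,z,w in targets:
        d=Rm.inv().apply(np.array([x,yy,z])-s["eef_pos"])/10
        a=(w-yaw+180)%360-180
        print((x,yy,z,w),"->",d.round(2),"rz",round(-np.radians(a),3))
E
python3 - <<'E'
from h import *
plan((540,-101,230,106.4))
E
```

```text
t 2.25 pos [223.5 475.  227.9] yaw 64.8 w 1.002 F [-0.7  0.1 -0.4] q6 -0.22
(540, -101, 230, 106.4) -> [-53.16 -38.65  -0.21] rz -0.726
```

Call:
step_arm --commands "1 -53.2 -38.6 -0.2 0 0 -0.726;1 -53.2 -38.6 -0.2 0 0 -0.726;1 -53.2 -38.6 -0.2 0 0 -0.726;1 -53.2 -38.6 -0.2 0 0 -0.726;1 -53.2 -38.6 -0.2 0 0 -0.726;1 -53.2 -38.6 -0.2 0 0 -0.726;1 -53.2 -38.6 -0.2 0 0 -0.726;1 -53.2 -38.6 -0.2 0 0 -0.726;1 -53.2 -38.6 -0.2 0 0 -0.726;1 -53.2 -38.6 -0.2 0 0 -0.726;1 -53.2 -38.6 -0.2 0 0 -0.726;1 -53.2 -38.6 -0.2 0 0 -0.726;1 -53.2 -38.6 -0.2 0 0 -0.726;1 -53.2 -38.6 -0.2 0 0 -0.726;1 -53.2 -38.6 -0.2 0 0 -0.726;1 -53.2 -38.6 -0.2 0 0 -0.726;1 -53.2 -38.6 -0.2 0 0 -0.726;1 -53.2 -38.6 -0.2 0 0 -0.726;1 -53.2 -38.6 -0.2 0 0 -0.726;1 -53.2 -38.6 -0.2 0 0 -0.726"

```text
time_s: 3.92
eef_pos: [540.3, -100.2, 229.8]
ee_rot: [-0.0, -0.143, 0.99, 0.0]
force: [0.1, 0.2, 0.7]
grip_width: 0.996
grip_force: 0.0
```

Run:
```python
from h import *
plan()
im=look("wrist",dict(navy_jar=75,teal_jar=72,rust_jar=70,press_board=23,strip_tile=9),2)
m=camera_model("wrist");print(m["mtx"],m["eye"])
cv2.imwrite("pics/w1.png",im[:,:,::-1])
```

```text
t 3.92 pos [ 540.3 -100.2  229.8] yaw 106.41 w 0.996 F [0.1 0.2 0.7] q6 -2.25
wrist navy_jar 0.69 [307, 202, 32, 46] [ 562.3 -104.2] 16.8 [34.6 45.2]
wrist teal_jar 0.72 [221, 138, 38, 36] [ 523.6 -203.5] -75.2 [33.4 41.8]
wrist teal_jar 0.64 [309, 151, 34, 38] [ 513.8 -116.6] 16.7 [34.5 37.8]
wrist rust_jar 0.94 [308, 244, 35, 42] [608.9 -88.8] 14.8 [34.5 47.5]
wrist press_board 0.81 [311, 189, 41, 142] [ 528.5 -112.3] 14.3 [45.2 97.8]
wrist strip_tile 0.63 [310, 187, 52, 156] [565.9 -98. ] 16.0 [ 56.4 198. ]
wrist strip_tile 0.48 [309, 152, 35, 40] [ 521.9 -115.4] 16.3 [40.5 46.9]
[[309.70691629   0.         315.91996145]
 [  0.         309.70691629 197.08920152]
 [  0.           0.           1.        ]] [ 477.19339929 -119.02319137  375.28233288]
```

View pics/w1.png

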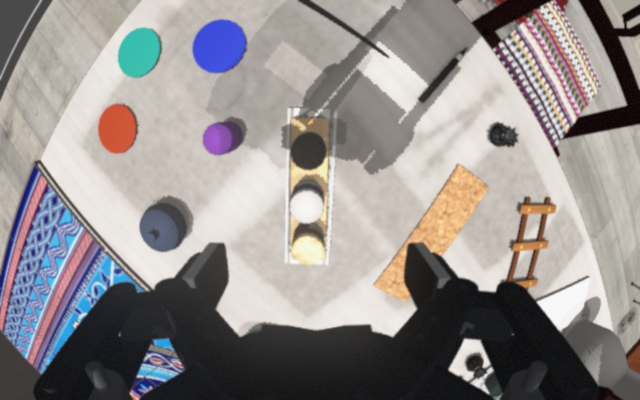

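Wrist view: the black lid is at (309,151), the white lid at (306,206) and the cream lid at (308,247). The purple jar at (222,138) is off the board, so the black-lidded jar in the row is the teal one.

Run:
```python
from h import *
look("wrist",dict(blue_coaster=6,teal_coaster=6,rust_coaster=6,cork_pad=4),1)
im=cv2.imread("pics/w1.png"); cv2.imwrite("pics/w1c.png",cv2.resize(im[95:275,270:350],None,fx=3.3,fy=3.3,interpolation=cv2.INTER_CUBIC))
print(onz("wrist",[[309,150.5]],72),onz("wrist",[[305.5,206.5]],75),onz("wrist",[[308,248]],70))
```

```text
wrist blue_coaster 0.57 [221, 45, 51, 53] [ 424.1 -258.8] 86.2 [68.3 69.1]
wrist teal_coaster 0.68 [139, 51, 40, 48] [ 448.9 -372.5] -81.8 [68.2 69. ]
wrist rust_coaster 0.85 [117, 129, 44, 44] [ 557.1 -380.5] -19.8 [68.7 68.9]
wrist cork_pad 0.6 [431, 233, 111, 134] [584.   77.4] -15.2 [ 63.5 204. ]
[[ 513.07118545 -116.14591195]] [[ 568.30983857 -103.82330418]] [[614.21323111 -88.22659853]]
```

View pics/w1c.png

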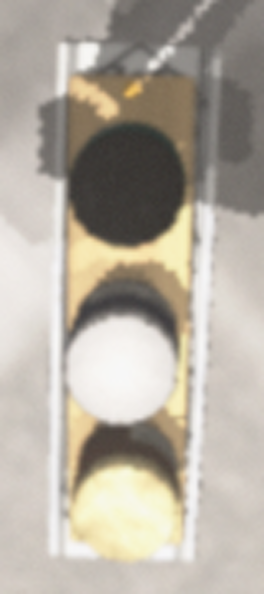

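Run:
```python
from h import *
plan((513,-116,100,106.4),(513,-116,49,106.4))
```

```text
t 4.47 pos [ 540.5 -100.6  230. ] yaw 106.41 w 1.003 F [ 0.5 -0.5 -0.1] q6 -2.25
(513, -116, 100, 106.4) -> [ 3.08 -0.7  12.99] rz 0.0
(513, -116, 49, 106.4) -> [ 3.08 -0.7  18.09] rz 0.0
```

Call:
step_arm --commands "1 3.1 -0.7 4 0 0 0;1 3.1 -0.7 8 0 0 0;1 3.1 -0.7 11 0 0 0;1 3.1 -0.7 13 0 0 0;1 3.1 -0.7 15 0 0 0;1 3.1 -0.7 17 0 0 0;1 3.1 -0.7 18.1 0 0 0;1 3.1 -0.7 18.1 0 0 0;0.3 3.1 -0.7 18.1 0 0 0;0.3 3.1 -0.7 18.1 0 0 0;0.3 3.1 -0.7 18.1 0 0 0;0.3 3.1 -0.7 18.1 0 0 0;0.3 3.1 -0.7 18.1 0 0 0;0.3 3.1 -0.7 18.1 0 0 0;0.3 3.1 -0.7 18.1 0 0 0;0.3 3.1 -0.7 18.1 0 0 0" --newtons 35

```text
time_s: 5.8
eef_pos: [513.3, -116.3, 50.1]
ee_rot: [0.001, -0.143, 0.99, -0.0]
force: [-1.0, 0.3, 5.4]
grip_width: 0.393
grip_force: 34.4
```

Run:
```python
from h import *
plan((513,-116,150,106.4),(448.5,-372.6,150,106.4),(448.5,-372.6,34,106.4))
```

```text
t 5.8 pos [ 513.3 -116.3   50.1] yaw 106.4 w 0.393 F [-1.   0.3  5.4] q6 -2.3
(513, -116, 150, 106.4) -> [ 0.01  0.03 -9.99] rz 0.0
(448.5, -372.6, 150, 106.4) -> [ 13.44 -22.76  -9.99] rz 0.0
(448.5, -372.6, 34, 106.4) -> [ 13.45 -22.75   1.61] rz 0.0
```

Call:
step_arm --commands "0.3 0 0 -2 0 0 0;0.3 0 0 -5 0 0 0;0.3 0 0 -8 0 0 0;0.3 1 -2 -10 0 0 0;0.3 3 -5 -10 0 0 0;0.3 5 -8.5 -10 0 0 0;0.3 7 -12 -10 0 0 0;0.3 9 -15.5 -10 0 0 0;0.3 11 -18.5 -10 0 0 0;0.3 12.5 -21 -9.5 0 0 0;0.3 13.4 -22.8 -8 0 0 0;0.3 13.4 -22.8 -5.5 0 0 0;0.3 13.4 -22.8 -3 0 0 0;0.3 13.4 -22.8 -1 0 0 0;0.3 13.4 -22.8 0.2 0 0 0;0.3 13.4 -22.8 1 0 0 0;0.3 13.4 -22.8 1.3 0 0 0;0.3 13.4 -22.8 1.5 0 0 0;0.3 13.4 -22.8 1.6 0 0 0;0.3 13.4 -22.8 1.6 0 0 0"

```text
time_s: 7.47
eef_pos: [448.9, -373.0, 33.7]
ee_rot: [0.0, -0.143, 0.99, -0.001]
force: [0.5, 0.3, -0.5]
grip_width: 0.396
grip_force: 35.1
```

Run:
```python
from h import *
plan((448.5,-372.6,33,106.4))
im=look("wrist",dict(teal_jar=55,teal_coaster=6,rust_coaster=6))
cv2.imwrite("pics/w2.png",im[:,:,::-1])
```

```text
t 7.47 pos [ 448.9 -373.    33.7] yaw 106.4 w 0.396 F [ 0.5  0.3 -0.5] q6 -2.75
(448.5, -372.6, 33, 106.4) -> [0.03 0.06 0.07] rz 0.0
wrist teal_jar 0.84 [318, 251, 74, 98] [ 443.4 -374.6] 13.7 [33.5 48.2]
wrist teal_coaster 0.94 [314, 206, 113, 78] [ 436.1 -377.8] -73.0 [44.6 68.8]
wrist rust_coaster 0.65 [255, 330, 75, 28] [ 523.3 -376.9] -81.8 [ 7.6 14.4]
```

View pics/w2.png

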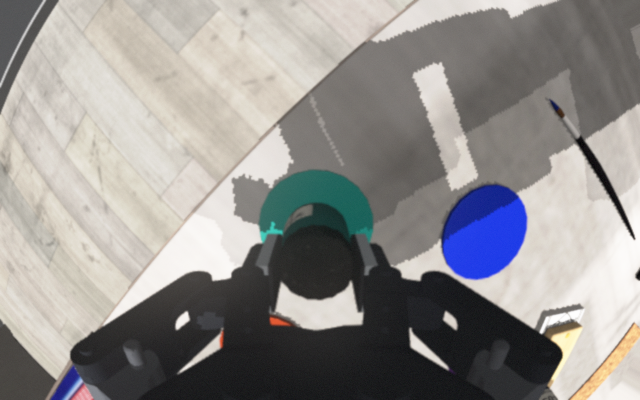

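The jar sits centred over the teal coaster: jar at column 316, coaster at column 317. I'll release it.

Call:
step_arm --commands "0.39 0 0 0.1 0 0 0;0.39 0 0 0.1 0 0 0;0.7 0 0 0.1 0 0 0;1 0 0 0.1 0 0 0;1 0 0 0.1 0 0 0;1 0 0 0.1 0 0 0;1 0 0 -1 0 0 0;1 0 0 -4 0 0 0;1 0 0 -8 0 0 0;1 0 0 -12 0 0 0;1 0 0 -12 0 0 0"

```text
time_s: 8.58
eef_pos: [450.7, -375.1, 161.7]
ee_rot: [0.003, -0.143, 0.99, -0.006]
force: [-0.2, -1.8, 1.1]
grip_width: 1.003
grip_force: 0.0
```

Run:
```python
from h import *
plan((565.5,-102,150,106.4),(565.5,-102,49,106.4))
im=look("wrist",dict(teal_jar=55,teal_coaster=6))
cv2.imwrite("pics/w3.png",im[:,:,::-1])
```

```text
t 8.58 pos [ 450.7 -375.1  161.7] yaw 106.41 w 1.003 F [-0.2 -1.8  1.1] q6 -2.75
(565.5, -102, 150, 106.4) -> [-18.72  22.97   0.98] rz 0.0
(565.5, -102, 49, 106.4) -> [-18.67  23.1   11.08] rz 0.0
wrist teal_jar 0.72 [321, 189, 42, 51] [ 444.7 -373.3] 38.5 [34.2 41.3]
wrist teal_coaster 0.95 [322, 175, 68, 63] [ 443.8 -373.6] -66.5 [63.4 67.6]
```

View pics/w3.png

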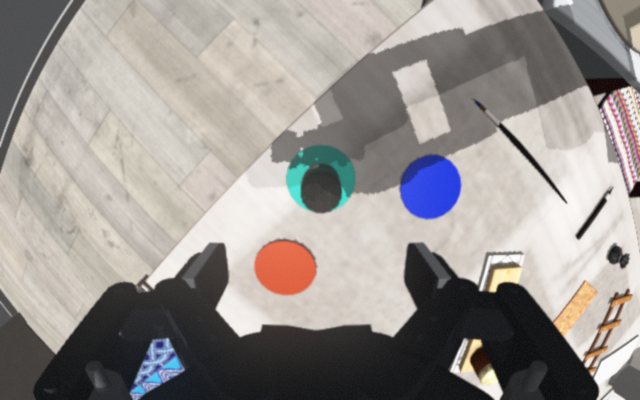

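Run:
```python
from h import *
for i in range(4): capture("top")
plan((565.5,-102,150,106.4),(565.5,-102,48,106.4))
```

```text
t 8.93 pos [ 448.3 -372.4  151.8] yaw 106.4 w 0.999 F [-0.3 -1.  -0. ] q6 -2.75
(565.5, -102, 150, 106.4) -> [-18.88  22.63   0.21] rz -0.0
(565.5, -102, 48, 106.4) -> [-18.89  22.61  10.41] rz -0.0
```

Call:
step_arm --commands "1 -2 2.5 0 0 0 0;1 -4 5 0 0 0 0;1 -6.5 7.5 0 0 0 0;1 -9 10.5 0 0 0 0;1 -11.5 13.5 0 0 0 0;1 -14 16.5 0 0 0 0;1 -16.5 19.5 0 0 0 0;1 -18 21.5 0 0 0 0;1 -18.9 22.6 1 0 0 0;1 -18.9 22.6 3.5 0 0 0;1 -18.9 22.6 6 0 0 0;1 -18.9 22.6 8 0 0 0;1 -18.9 22.6 9.5 0 0 0;1 -18.9 22.6 10.2 0 0 0;1 -18.9 22.6 10.2 0 0 0;0.3 -18.9 22.6 10.2 0 0 0;0.3 -18.9 22.6 10.2 0 0 0;0.3 -18.9 22.6 10.2 0 0 0;0.3 -18.9 22.6 10.2 0 0 0;0.3 -18.9 22.6 10.2 0 0 0"

```text
time_s: 10.6
eef_pos: [566.6, -102.7, 52.0]
ee_rot: [0.001, -0.143, 0.99, -0.0]
force: [-1.0, -0.6, 3.8]
grip_width: 0.401
grip_force: 34.6
```

Call:
step_arm --commands "0.3 0 0 0 0 0 0;0.3 0 0 0 0 0 0;0.3 0 0 0 0 0 0"

```text
time_s: 10.85
eef_pos: [566.5, -102.7, 51.9]
ee_rot: [0.001, -0.143, 0.99, -0.0]
force: [-1.1, 0.7, 5.8]
grip_width: 0.399
grip_force: 34.8
```

Run:
```python
from h import *
plan((423,-259,150,106.4),(423,-259,34,106.4))
```

```text
t 10.85 pos [ 566.5 -102.7   51.9] yaw 106.4 w 0.399 F [-1.1  0.7  5.8] q6 -2.24
(423, -259, 150, 106.4) -> [ 18.17 -10.95  -9.82] rz -0.0
(423, -259, 34, 106.4) -> [ 18.18 -10.94   1.78] rz -0.0
```

Call:
step_arm --commands "0.3 0 0 -2 0 0 0;0.3 0 0 -5 0 0 0;0.3 0 0 -8 0 0 0;0.3 2 -1 -10 0 0 0;0.3 5 -3 -10 0 0 0;0.3 8 -5 -10 0 0 0;0.3 11 -7 -10 0 0 0;0.3 14 -8.5 -10 0 0 0;0.3 16.5 -10 -10 0 0 0;0.3 18.2 -10.9 -9 0 0 0;0.3 18.2 -10.9 -7 0 0 0;0.3 18.2 -10.9 -4.5 0 0 0;0.3 18.2 -10.9 -2 0 0 0;0.3 18.2 -10.9 -0.3 0 0 0;0.3 18.2 -10.9 0.7 0 0 0;0.3 18.2 -10.9 1.2 0 0 0;0.3 18.2 -10.9 1.5 0 0 0;0.3 18.2 -10.9 1.6 0 0 0;0.3 18.2 -10.9 1.65 0 0 0;0.3 18.2 -10.9 1.65 0 0 0"

```text
time_s: 12.52
eef_pos: [422.7, -258.8, 35.1]
ee_rot: [0.0, -0.143, 0.99, -0.001]
force: [-0.1, -0.1, -0.6]
grip_width: 0.397
grip_force: 35.1
```

Call:
step_arm --commands "0.39 0 0 0.05 0 0 0;0.5 0 0 0.05 0 0 0;0.7 0 0 0.05 0 0 0;1 0 0 0.05 0 0 0;1 0 0 0 0 0 0;1 0 0 0 0 0 0;1 0 0 -1 0 0 0;1 0 0 -4 0 0 0;1 0 0 -8 0 0 0;1 0 0 -11 0 0 0;1 0 0 -12 0 0 0;1 0 0 -12 0 0 0;1 0 0 -12 0 0 0;1 0 0 -12 0 0 0;1 0 0 -12 0 0 0"

```text
time_s: 13.77
eef_pos: [421.8, -258.0, 152.9]
ee_rot: [-0.001, -0.143, 0.99, 0.001]
force: [0.0, 0.9, -0.0]
grip_width: 1.0
grip_force: 0.0
```

Run:
```python
from h import *
plan((615,-87.5,150,106.4),(615,-87.5,47,106.4))
im=look("wrist",dict(navy_jar=58,blue_coaster=6))
cv2.imwrite("pics/w4.png",im[:,:,::-1])
```

```text
t 13.77 pos [ 421.8 -258.   152.9] yaw 106.4 w 1.0 F [ 0.   0.9 -0. ] q6 -2.64
(615, -87.5, 150, 106.4) -> [-23.35  10.91   0.28] rz -0.0
(615, -87.5, 47, 106.4) -> [-23.37  10.88  10.58] rz -0.0
wrist navy_jar 0.89 [316, 195, 45, 55] [ 419.6 -260.2] 16.3 [34.8 43.2]
wrist blue_coaster 0.76 [314, 179, 68, 65] [ 419.9 -261.2] -68.0 [61.4 68.5]
```

View pics/w4.png

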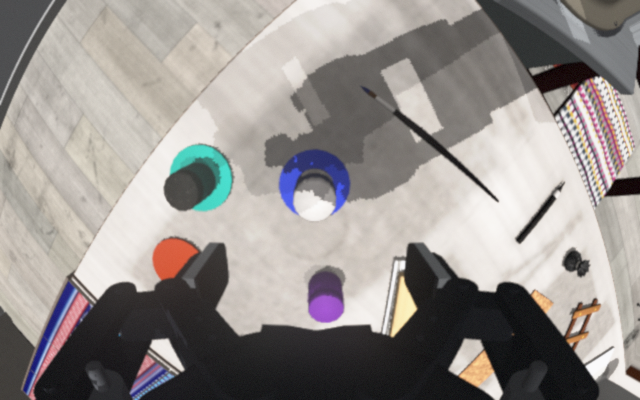

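Navy is centred on blue at (314,190) and teal still stands. Next is the rust jar.

Call:
step_arm --commands "1 -2.5 1.5 0 0 0 0;1 -5.5 3 0 0 0 0;1 -9 4.5 0 0 0 0;1 -12.5 6 0 0 0 0;1 -16 7.5 0 0 0 0;1 -19 9 0 0 0 0;1 -22 10.3 0 0 0 0;1 -23.4 10.9 1 0 0 0;1 -23.4 10.9 3.5 0 0 0;1 -23.4 10.9 6 0 0 0;1 -23.4 10.9 8 0 0 0;1 -23.4 10.9 9.5 0 0 0;1 -23.4 10.9 10.4 0 0 0;1 -23.4 10.9 10.4 0 0 0;0.3 -23.4 10.9 10.4 0 0 0;0.3 -23.4 10.9 10.4 0 0 0;0.3 -23.4 10.9 10.4 0 0 0;0.3 -23.4 10.9 10.4 0 0 0;0.3 -23.4 10.9 10.4 0 0 0;0.3 -23.4 10.9 10.4 0 0 0"

```text
time_s: 15.58
eef_pos: [616.5, -88.0, 51.4]
ee_rot: [0.001, -0.143, 0.99, -0.0]
force: [-0.9, 0.5, 5.8]
grip_width: 0.391
grip_force: 34.9
```

Call:
step_arm --commands "0.3 0 0 0 0 0 0;0.3 0 0 0 0 0 0"

```text
time_s: 15.75
eef_pos: [616.5, -88.0, 51.4]
ee_rot: [0.001, -0.143, 0.99, -0.0]
force: [-0.9, 0.9, 5.8]
grip_width: 0.392
grip_force: 34.9
```

Run:
```python
from h import *
plan((556.8,-381.5,150,106.4),(556.8,-381.5,34,106.4))
```

```text
t 15.75 pos [616.5 -88.   51.4] yaw 106.4 w 0.392 F [-0.9  0.9  5.8] q6 -2.19
(556.8, -381.5, 150, 106.4) -> [ 14.   -26.48  -9.85] rz 0.0
(556.8, -381.5, 34, 106.4) -> [ 14.02 -26.47   1.75] rz 0.0
```

Call:
step_arm --commands "0.3 0 0 -2 0 0 0;0.3 0 0 -5 0 0 0;0.3 0 0 -8 0 0 0;0.3 1 -2 -10 0 0 0;0.3 3 -5.5 -10 0 0 0;0.3 5 -9 -10 0 0 0;0.3 7 -12.5 -10 0 0 0;0.3 9 -16.5 -10 0 0 0;0.3 11 -20.5 -10 0 0 0;0.3 12.5 -24 -9.5 0 0 0;0.3 14 -26.5 -8 0 0 0;0.3 14 -26.5 -5.5 0 0 0;0.3 14 -26.5 -3 0 0 0;0.3 14 -26.5 -1 0 0 0;0.3 14 -26.5 0.4 0 0 0;0.3 14 -26.5 1.1 0 0 0;0.3 14 -26.5 1.5 0 0 0;0.3 14 -26.5 1.6 0 0 0;0.3 14 -26.5 1.65 0 0 0;0.3 14 -26.5 1.65 0 0 0"

```text
time_s: 17.42
eef_pos: [556.8, -381.9, 34.7]
ee_rot: [0.0, -0.143, 0.99, -0.001]
force: [0.3, 0.1, -1.5]
grip_width: 0.388
grip_force: 35.1
```

Call:
step_arm --commands "0.39 0 0 0.05 0 0 0;0.5 0 0 0.05 0 0 0;0.7 0 0 0.05 0 0 0;1 0 0 0.05 0 0 0;1 0 0 0 0 0 0;1 0 0 0 0 0 0;1 0 0 -1 0 0 0;1 0 0 -4 0 0 0;1 0 0 -8 0 0 0;1 0 0 -11 0 0 0;1 0 0 -12 0 0 0;1 0 0 -12 0 0 0;1 0 0 -12 0 0 0;1 0 0 -12 0 0 0;1 0 0 -12 0 0 0"

```text
time_s: 18.67
eef_pos: [556.0, -381.2, 151.9]
ee_rot: [-0.001, -0.143, 0.99, 0.001]
force: [0.6, 0.1, -0.1]
grip_width: 1.001
grip_force: 0.0
```

Run:
```python
from h import *
plan((530,-111,230,106.4))
im=look("wrist",dict(rust_jar=53,rust_coaster=6))
cv2.imwrite("pics/w5.png",im[:,:,::-1])
look("top",dict(press_board=23,strip_tile=9))
look("scene",dict(press_board=23,strip_tile=9))
```

```text
t 18.67 pos [ 556.  -381.2  151.9] yaw 106.4 w 1.001 F [ 0.6  0.1 -0.1] q6 -2.63
(530, -111, 230, 106.4) -> [-5.12 26.67 -7.74] rz -0.0
wrist rust_jar 0.91 [315, 194, 44, 53] [ 554.3 -382.6] 15.3 [34.4 43.1]
wrist rust_coaster 0.7 [313, 180, 74, 62] [ 555.2 -384.7] -65.1 [62.7 67.4]
top press_board 0.89 [336, 188, 38, 67] [ 563.2 -100.4] 15.6 [ 48.6 178.1]
top strip_tile 0.87 [333, 189, 44, 67] [583.4 -93.7] 13.7 [ 61.7 162.6]
scene press_board 0.59 [325, 209, 41, 42] [ 558.4 -104. ] 15.3 [ 51.6 190.8]
scene strip_tile 0.85 [324, 213, 42, 45] [ 558.6 -104.6] 14.0 [ 60.6 203.7]
```

View pics/w5.png

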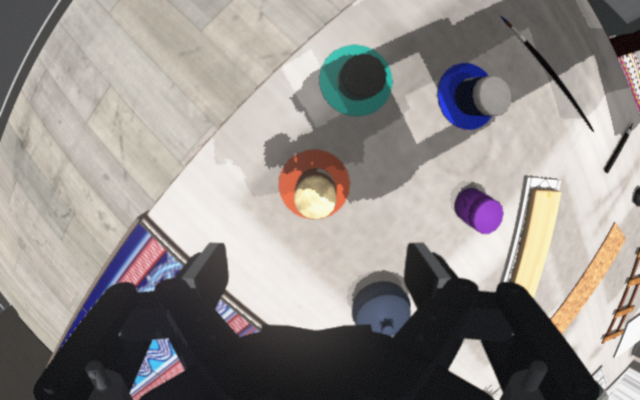

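All three jars stand on their own coasters. Now I'll move over the board to measure it.

Call:
step_arm --commands "1 -0.6 3 -2 0 0 0;1 -1.2 6.5 -4 0 0 0;1 -2 10 -6 0 0 0;1 -2.7 14 -7.7 0 0 0;1 -3.4 18 -7.7 0 0 0;1 -4.2 22 -7.7 0 0 0;1 -5 25 -7.7 0 0 0;1 -5.1 26.7 -7.7 0 0 0;1 -5.1 26.7 -7.7 0 0 0;1 -5.1 26.7 -7.7 0 0 0;1 -5.1 26.7 -7.7 0 0 0;1 -5.1 26.7 -7.7 0 0 0"

```text
time_s: 20.12
eef_pos: [530.2, -112.3, 230.7]
ee_rot: [-0.0, -0.142, 0.99, -0.0]
force: [0.5, -0.3, -0.0]
grip_width: 1.001
grip_force: 0.0
```

Run:
```python
from h import *
plan()
im=look("wrist",dict(press_board=23,strip_tile=9,cork_pad=4,drying_rack=11,blue_coaster=6))
cv2.imwrite("pics/w6.png",im[:,:,::-1])
cv2.imwrite("pics/w6c.png",cv2.resize(im[60:360,220:420,::-1],None,fx=2,fy=2,interpolation=cv2.INTER_CUBIC))
```

```text
t 20.12 pos [ 530.2 -112.3  230.7] yaw 106.32 w 1.001 F [ 0.5 -0.3 -0. ] q6 -2.28
wrist press_board 0.59 [318, 199, 36, 140] [ 566.2 -101.9] 15.4 [ 43.6 174.7]
wrist strip_tile 0.56 [317, 194, 54, 154] [ 564.7 -101.9] 14.3 [ 58.9 197.5]
wrist cork_pad 0.55 [437, 242, 113, 130] [539.   88.7] -14.8 [ 63.6 113.3]
wrist drying_rack 0.76 [536, 250, 52, 86] [552.7 249.8] 16.3 [ 81.  155.5]
```

View pics/w6c.png

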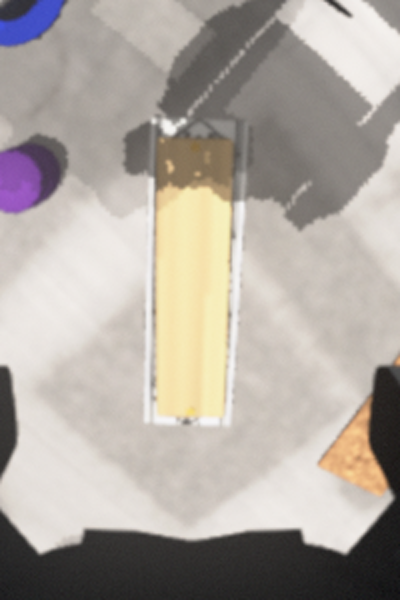

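Run:
```python
from h import *
for n,z,c in(("board",23,[(157,138),(233,138),(225,417),(155,417)]),("tile",9,[(152,120),(248,120),(232,426),(146,425)])):
    p=onz("wrist",np.array(c)/2+[220,60],z).astype(np.float32); r=cv2.minAreaRect(p)
    d=p[2]+p[3]-p[0]-p[1]; print(n,p.mean(0),r[1],np.degrees(np.arctan2(d[1],d[0])))
plan((566,-102,100,105.5),(566,-102,37,105.5))
```

```text
board [ 566.4038  -100.86731] (175.7198028564453, 45.0163459777832) 15.375156
tile [568.0549  -99.18793] (201.02645874023438, 57.907466888427734) 14.420605
t 20.42 pos [ 530.1 -111.5  230.8] yaw 106.37 w 0.996 F [ 0.5 -0.3 -0. ] q6 -2.28
(566, -102, 100, 105.5) -> [-3.72 -0.1  13.08] rz 0.015
(566, -102, 37, 105.5) -> [-3.72 -0.1  19.38] rz 0.015
```

Call:
step_arm --commands "1 -1.8 -0.1 4 0 0 0.015;1 -3.7 -0.1 8 0 0 0.015;1 -3.7 -0.1 12 0 0 0.015;1 -3.7 -0.1 15 0 0 0.015;1 -3.7 -0.1 17.5 0 0 0.015;1 -3.7 -0.1 19 0 0 0.015;1 -3.7 -0.1 20.2 0 0 0.015;1 -3.7 -0.1 20.2 0 0 0.015;0.7 -3.7 -0.1 20.2 0 0 0.015;0.55 -3.7 -0.1 20.2 0 0 0.015;0.4 -3.7 -0.1 20.2 0 0 0.015;0.4 -3.7 -0.1 20.2 0 0 0.015;0.4 -3.7 -0.1 20.2 0 0 0.015;0.4 -3.7 -0.1 20.2 0 0 0.015;0.4 -3.7 -0.1 20.2 0 0 0.015;0.4 -3.7 -0.1 20.2 0 0 0.015" --newtons 40

```text
time_s: 21.75
eef_pos: [565.9, -101.6, 29.0]
ee_rot: [0.0, -0.135, 0.991, -0.0]
force: [-0.5, -0.5, -0.3]
grip_width: 0.401
grip_force: 0.0
```

Run:
```python
from h import *
plan()
cv2.imwrite("pics/w7.png",capture("wrist")[100:400,120:520,::-1])
```

```text
t 21.75 pos [ 565.9 -101.6   29. ] yaw 105.54 w 0.401 F [-0.5 -0.5 -0.3] q6 -2.22
```

View pics/w7.png

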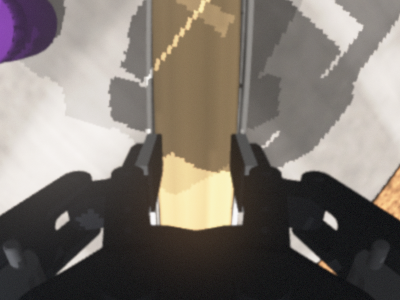

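Call:
step_arm --commands "0.75 0 0 0 0 0 0;0.75 0 0 0 0 0 0;0.75 0 0 0 0 0 0;0.75 0 0 0.3 0 0 0;0.75 0 0 0.6 0 0 0;0.75 0 0 0.6 0 0 0;0.6 0 0 0.6 0 0 0;0.5 0 0 0.6 0 0 0;0.43 0 0 0.6 0 0 0;0.43 0 0 0.6 0 0 0;0.43 0 0 0.6 0 0 0;0.43 0 0 0.6 0 0 0"

```text
time_s: 22.8
eef_pos: [565.9, -101.6, 23.0]
ee_rot: [0.0, -0.135, 0.991, -0.0]
force: [-0.2, 0.6, 0.2]
grip_width: 0.428
grip_force: 0.0
```

Run:
```python
from h import *
plan()
cv2.imwrite("pics/s8.png",cv2.resize(capture("scene")[150:250,270:400,::-1],None,fx=5,fy=5,interpolation=cv2.INTER_CUBIC))
```

```text
t 22.8 pos [ 565.9 -101.6   23. ] yaw 105.54 w 0.428 F [-0.2  0.6  0.2] q6 -2.22
```

View pics/s8.png

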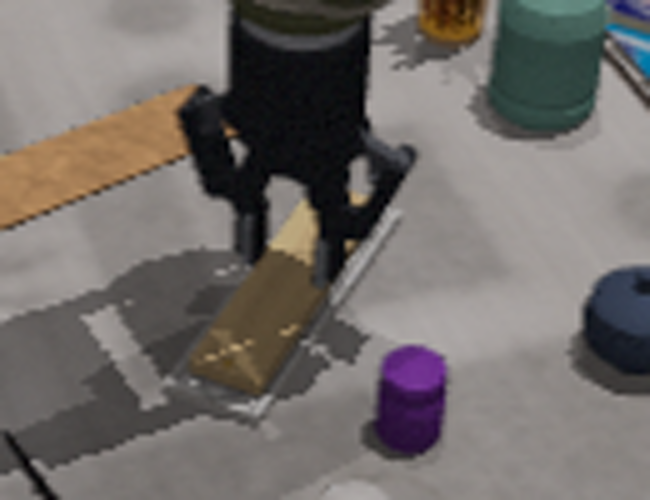

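The fingers straddle the board (tips near (250,250) and (325,275) in the crop). They just haven't closed far enough, so I'll raise 3 mm and close fully.

Call:
step_arm --commands "0.43 0 0 -0.3 0 0 0;0.43 0 0 -0.3 0 0 0;0.38 0 0 -0.3 0 0 0;0.33 0 0 -0.3 0 0 0;0.28 0 0 -0.3 0 0 0;0.28 0 0 -0.3 0 0 0;0.28 0 0 -0.3 0 0 0;0.28 0 0 -0.3 0 0 0"

```text
time_s: 23.52
eef_pos: [565.8, -101.6, 25.8]
ee_rot: [-0.0, -0.135, 0.991, 0.0]
force: [0.1, 0.2, -0.2]
grip_width: 0.28
grip_force: 0.0
```

View wrist.

Run:
```python
from h import *
a=cv2.resize(capture("wrist")[180:360,200:440,::-1],(400,300)); b=cv2.resize(capture("scene")[170:240,280:373,::-1],(400,300),interpolation=cv2.INTER_CUBIC)
cv2.imwrite("pics/s9.png",np.hstack([a,b]))
```

View pics/s9.png

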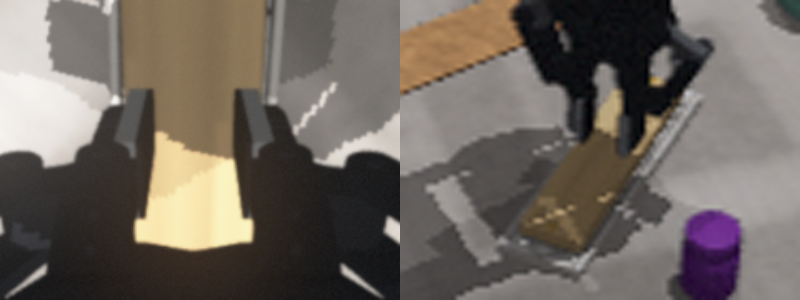

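Call:
step_arm --commands "0.75 0 0 0 0 0 0;0.75 0 0 0 0 0 0;0.75 0 0 0 0 0 0;0.75 0 0 0 0 0 0;0.75 0 0 0.4 0 0 0;0.75 0 0 0.8 0 0 0;0.75 0 0 0.8 0 0 0;0.6 0 0 0.8 0 0 0;0.5 0 0 0.8 0 0 0;0.43 0 0 0.8 0 0 0;0.4 0 0 0.8 0 0 0;0.4 0 0 0.8 0 0 0;0.4 0 0 0.8 0 0 0;0.4 0 0 0.8 0 0 0" --newtons 20

```text
time_s: 24.78
eef_pos: [566.4, -101.7, 18.8]
ee_rot: [0.001, -0.135, 0.991, -0.0]
force: [-0.6, 0.7, 5.7]
grip_width: 0.401
grip_force: 2.9
```

Run:
```python
from h import *
plan()
e,d=ray("scene",[[332.3,205]])
for z in(0,10,20,30,40): print(z,onz("scene",[[332.3,205]],z).round(1))
```

```text
t 24.78 pos [ 566.4 -101.7   18.8] yaw 105.54 w 0.401 F [-0.6  0.7  5.7] q6 -2.22
0 [[592.8 -97.9]]
10 [[ 583.6 -104.8]]
20 [[ 574.4 -111.7]]
30 [[ 565.2 -118.5]]
40 [[ 556.  -125.4]]
```

Call:
step_arm --commands "0.3 0 0 0 0 0 0;0.3 0 0 0 0 0 0;0.3 0 0 0 0 0 0;0.3 0 0 0 0 0 0" --newtons 30

```text
time_s: 25.12
eef_pos: [566.8, -101.6, 19.5]
ee_rot: [0.001, -0.135, 0.991, -0.0]
force: [-1.3, 2.2, 11.7]
grip_width: 0.303
grip_force: 5.5
```

Run:
```python
from h import *
plan()
a=cv2.resize(capture("wrist")[180:360,200:440,::-1],(400,300)); b=cv2.resize(capture("scene")[170:240,280:373,::-1],(400,300),interpolation=cv2.INTER_CUBIC)
cv2.imwrite("pics/s10.png",np.hstack([a,b]))
```

```text
t 25.12 pos [ 566.8 -101.6   19.5] yaw 105.54 w 0.303 F [-1.3  2.2 11.7] q6 -2.22
```

View pics/s10.png

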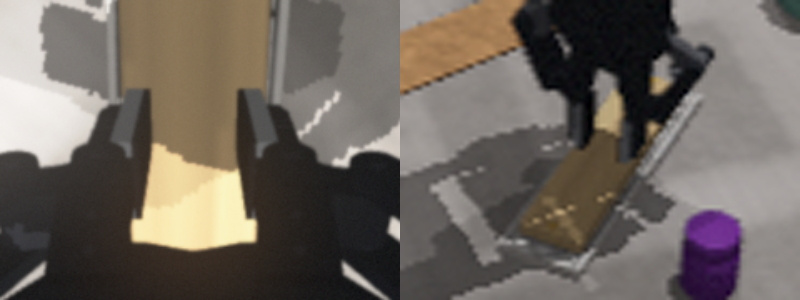

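The tips rest on top of the board: at this opening they sit about 3 mm behind the TCP. The grasp therefore has to go lower. I'll raise, open and descend with that offset.

Call:
step_arm --commands "0.3 0 0 -0.5 0 0 0;0.5 0 0 -0.8 0 0 0;0.8 0 0 -0.8 0 0 0;0.8 0 0 -0.8 0 0 0;0.8 0 0 -0.8 0 0 0;0.8 0 0 -0.4 0 0 0;0.8 0 0 0 0 0 0;0.8 0 0 0.4 0 0 0;0.8 0 0 0.8 0 0 0;0.8 0 0 0.8 0 0 0;0.7 0 0 0.8 0 0 0;0.6 0 0 0.8 0 0 0;0.5 0 0 0.8 0 0 0;0.45 0 0 0.8 0 0 0;0.45 0 0 0.8 0 0 0;0.45 0 0 0.8 0 0 0;0.45 0 0 0.8 0 0 0" --newtons 20

```text
time_s: 26.63
eef_pos: [566.0, -101.7, 10.2]
ee_rot: [0.0, -0.135, 0.991, -0.0]
force: [-0.2, -0.4, 3.7]
grip_width: 0.509
grip_force: 21.0
```

Call:
step_arm --commands "0.4 0 0 0 0 0 0;0.4 0 0 0 0 0 0;0.4 0 0 -0.5 0 0 0;0.4 0 0 -1.5 0 0 0;0.4 0 0 -3 0 0 0;0.4 0 0 -5 0 0 0;0.4 0 0 -6 0 0 0;0.4 0 0 -6 0 0 0;0.4 0 0 -6 0 0 0" --newtons 45

```text
time_s: 27.38
eef_pos: [565.8, -101.7, 70.0]
ee_rot: [0.0, -0.135, 0.991, -0.0]
force: [-0.7, 0.3, -0.5]
grip_width: 0.504
grip_force: 46.1
```

Run:
```python
from h import *
plan((581.5,78.3,69,75))
im=look("wrist",dict(press_board=60,strip_tile=9,cork_pad=4))
look("top",dict(strip_tile=9,cork_pad=4,drying_rack=11))
```

```text
t 27.38 pos [ 565.8 -101.7   70. ] yaw 105.54 w 0.504 F [-0.7  0.3 -0.5] q6 -2.22
(581.5, 78.3, 69, 75) -> [-6.33 16.92  0.1 ] rz 0.533
wrist press_board 0.81 [316, 199, 102, 268] [ 551.8 -105.6] 15.3 [ 51.  152.4]
wrist cork_pad 0.69 [496, 262, 158, 195] [544.5  86.6] -16.0 [ 65.1 123.7]
top strip_tile 0.53 [400, 239, 17, 20] [ 425.  -263.6] 86.5 [40.7 46.7]
top cork_pad 0.76 [265, 189, 36, 76] [581.9  79.4] -15.4 [ 64.3 205.2]
top drying_rack 0.58 [195, 192, 46, 79] [581.9 261.8] 16.7 [ 78.2 217.5]
```

Call:
step_arm --commands "0.4 -1 2.5 0 0 0 0.08;0.4 -2 5 0 0 0 0.16;0.4 -3 7.5 0 0 0 0.25;0.4 -4 10 0 0 0 0.33;0.4 -5 12.5 0 0 0 0.41;0.4 -6 15 0 0 0 0.48;0.4 -6.3 16.9 0 0 0 0.533;0.4 -6.3 16.9 1.5 0 0 0.533;0.4 -6.3 16.9 3 0 0 0.533;0.4 -6.3 16.9 4.5 0 0 0.533;0.4 -6.3 16.9 5 0 0 0.533;0.4 -6.3 16.9 5 0 0 0.533;0.4 -6.3 16.9 5 0 0 0.533"

```text
time_s: 28.87
eef_pos: [581.5, 78.0, 20.3]
ee_rot: [0.0, 0.131, 0.991, 0.0]
force: [0.5, 0.4, -1.1]
grip_width: 0.5
grip_force: 46.1
```

Run:
```python
from h import *
plan((581.5,78.3,5,75))
im=look("wrist",dict(press_board=32,cork_pad=4,drying_rack=11))
cv2.imwrite("pics/w11.png",im[:,:,::-1])
```

```text
t 28.87 pos [581.5  78.   20.3] yaw 74.99 w 0.5 F [ 0.5  0.4 -1.1] q6 -1.38
(581.5, 78.3, 5, 75) -> [0.01 0.03 1.53] rz -0.0
wrist press_board 0.85 [317, 199, 96, 265] [561.6  83.3] -15.1 [ 43.8 131.9]
wrist cork_pad 0.75 [320, 188, 119, 276] [533.7  92.6] -15.0 [61.9 99.2]
wrist drying_rack 0.72 [552, 153, 138, 296] [584.2 259.2] 15.7 [ 80.6 215.7]
```

View pics/w11.png

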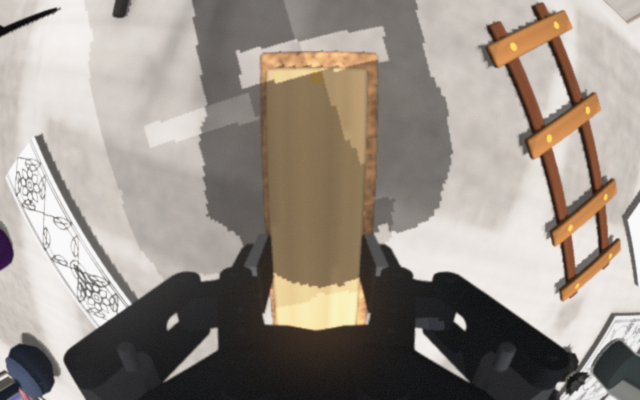

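The board is aligned over the cork. It is about 1.5 mm left of the pad's middle (317 against 319.5 px), so I'll shift it 1 mm, lower and release.

Call:
step_arm --commands "0.4 0 0.1 0.5 0 0 0;0.4 0 0.1 1 0 0 0;0.4 0 0.1 1.3 0 0 0;0.4 0 0.1 1.45 0 0 0;0.4 0 0.1 1.5 0 0 0;0.4 0 0.1 1.5 0 0 0;0.5 0 0.1 1.5 0 0 0;0.6 0 0.1 1.5 0 0 0;0.75 0 0.1 1.4 0 0 0;0.75 0 0.1 1.4 0 0 0;0.75 0 0.1 1 0 0 0;1 0 0.1 -1 0 0 0;1 0 0.1 -4 0 0 0;1 0 0.1 -8 0 0 0;1 0 0.1 -12 0 0 0;1 0 0.1 -16 0 0 0;1 0 0.1 -20 0 0 0;1 0 0.1 -21 0 0 0;1 0 0.1 -21 0 0 0;1 0 0.1 -21 0 0 0"

```text
time_s: 30.73
eef_pos: [581.4, 79.1, 229.5]
ee_rot: [-0.0, 0.131, 0.991, 0.0]
force: [1.0, -1.2, -1.1]
grip_width: 0.997
grip_force: 0.0
```

Run:
```python
from h import *
plan((530,-111,230,105))
im=look("wrist",dict(press_board=18,cork_pad=4,strip_tile=9,drying_rack=11))
look("top",dict(press_board=18,strip_tile=9,drying_rack=11,cork_pad=4))
look("scene",dict(press_board=18,strip_tile=9,drying_rack=11,cork_pad=4))
```

```text
t 30.73 pos [581.4  79.1 229.5] yaw 75.0 w 0.997 F [ 1.  -1.2 -1.1] q6 -1.37
(530, -111, 230, 105) -> [  0.04 -19.69  -0.05] rz -0.524
wrist press_board 0.82 [317, 169, 38, 146] [580.8  79.4] -14.8 [ 45.4 175.3]
wrist cork_pad 0.63 [315, 170, 53, 161] [582.8  78.8] -14.8 [ 63.6 203.4]
wrist strip_tile 0.76 [185, 188, 109, 128] [565.8 -98.7] 14.2 [ 62.  197.5]
wrist drying_rack 0.7 [450, 136, 109, 162] [584.3 260.5] 15.4 [ 77.6 217.1]
top press_board 0.58 [262, 188, 24, 66] [564.8  81.8] -15.4 [ 45.4 147.7]
top strip_tile 0.89 [332, 190, 45, 70] [ 565.3 -101. ] 14.3 [ 59.2 201. ]
top cork_pad 0.92 [265, 200, 34, 58] [560.2  83.4] -16.0 [ 62.6 161.2]
scene press_board 0.83 [284, 181, 56, 24] [573.7  73.9] -14.6 [ 55.  177.9]
scene strip_tile 0.71 [324, 209, 42, 50] [ 562.2 -102.2] 14.7 [ 62.5 209.8]
scene drying_rack 0.79 [247, 160, 46, 36] [573.4 257.2] 13.4 [ 77.6 222.2]
scene cork_pad 0.6 [287, 186, 58, 24] [571.8  59.8] -24.3 [ 52.9 199.8]
```

Call:
step_arm --commands "1 -0.8 -3 0 0 0 -0.1;1 -1.6 -6 0 0 0 -0.2;1 -2.2 -9.5 0 0 0 -0.3;1 -2.8 -13 0 0 0 -0.4;1 -3.2 -16.5 1 0 0 -0.513;1 -3.2 -17.7 4 0 0 -0.513;1 -3.2 -17.7 7 0 0 -0.513;1 -3.2 -17.7 10 0 0 -0.513;1 -3.2 -17.7 13 0 0 -0.513;1 -3.2 -17.7 15 0 0 -0.513;1 -3.2 -17.7 16 0 0 -0.513;1 -3.2 -17.7 16 0 0 -0.513;1 -3.2 -17.7 16 0 0 -0.513"

```text
time_s: 32.57
eef_pos: [567.1, -100.4, 70.7]
ee_rot: [0.0, -0.125, 0.992, -0.0]
force: [-0.3, -0.6, 0.4]
grip_width: 1.0
grip_force: 0.0
```

Run:
```python
from h import *
plan((566,-100,-5,104.4))
im=look("wrist",dict(strip_tile=9))
```

```text
t 32.57 pos [ 567.1 -100.4   70.7] yaw 104.4 w 1.0 F [-0.3 -0.6  0.4] q6 -2.2
(566, -100, -5, 104.4) -> [0.1  0.07 7.57] rz -0.0
wrist strip_tile 0.75 [314, 195, 90, 259] [ 567.5 -101.6] 14.0 [ 59.4 200. ]
```

Call:
step_arm --commands "0.9 0 -0.05 2.5 0 0 0;0.9 0 -0.05 4.5 0 0 0;0.9 0 -0.05 6 0 0 0;0.9 0 -0.05 6.8 0 0 0;0.9 0 -0.05 7.2 0 0 0;0.9 0 -0.05 7.4 0 0 0;0.9 0 -0.05 7.5 0 0 0;0.9 0 -0.05 7.5 0 0 0;0.8 0 -0.05 7.5 0 0 0;0.7 0 -0.05 7.5 0 0 0;0.6 0 -0.05 7.5 0 0 0;0.6 0 -0.05 7.5 0 0 0;0.6 0 -0.05 7.5 0 0 0;0.6 0 -0.05 7.5 0 0 0" --newtons 20

```text
time_s: 33.83
eef_pos: [567.1, -100.8, -4.4]
ee_rot: [0.0, -0.125, 0.992, -0.0]
force: [-1.5, 0.1, 6.3]
grip_width: 0.67
grip_force: 21.3
```

The tile is gripped (0.67 is about 57 mm). Now I'll lift it.

Call:
step_arm --commands "0.5 0 0 0 0 0 0;0.5 0 0 0 0 0 0;0.5 0 0 -0.4 0 0 0;0.5 0 0 -1 0 0 0;0.5 0 0 -2 0 0 0;0.5 0 0 -3.5 0 0 0;0.5 0 0 -5.5 0 0 0;0.5 0 0 -7.5 0 0 0;0.5 0 0 -9 0 0 0;0.5 0 0 -9 0 0 0;0.5 0 0 -9 0 0 0" --newtons 50

```text
time_s: 34.75
eef_pos: [566.9, -100.8, 85.5]
ee_rot: [0.001, -0.125, 0.992, -0.0]
force: [-0.5, -0.3, -2.4]
grip_width: 0.659
grip_force: 53.7
```

Run:
```python
from h import *
plan((582.5,261,85,105.9))
im=look("wrist",dict(strip_tile=99,drying_rack=11))
look("top",dict(drying_rack=11));look("scene",dict(drying_rack=11))
```

```text
t 34.75 pos [ 566.9 -100.8   85.5] yaw 104.39 w 0.659 F [-0.5 -0.3 -2.4] q6 -2.2
(582.5, 261, 85, 105.9) -> [-1.050e+01  3.465e+01  3.000e-02] rz -0.026
wrist strip_tile 0.72 [314, 186, 137, 289] [ 538.9 -107.9] 14.2 [ 57.1 141.4]
wrist drying_rack 0.9 [599, 274, 79, 152] [581.2 254.7] 15.8 [ 83.6 215.4]
top drying_rack 0.58 [195, 193, 50, 80] [581.7 262.9] 16.2 [ 78.2 222.3]
```

Call:
step_arm --commands "0.5 -0.6 2 0 0 0 0;0.5 -1.5 5 0 0 0 0;0.5 -2.5 8.5 0 0 0 0;0.5 -3.6 12 0 0 0 0;0.5 -4.7 15.5 0 0 0 0;0.5 -5.8 19 0 0 0 0;0.5 -6.8 22.5 0 0 0 0;0.5 -7.9 26 0 0 0 0;0.5 -8.9 29.5 0 0 0 -0.02;0.5 -9.7 32 0 0 0 -0.026;0.5 -10.3 34 0 0 0 -0.026;0.5 -10.5 34.7 1 0 0 -0.026;0.5 -10.5 34.7 2.5 0 0 -0.026;0.5 -10.5 34.7 4 0 0 -0.026;0.5 -10.5 34.7 5.2 0 0 -0.026;0.5 -10.5 34.7 6 0 0 -0.026;0.5 -10.5 34.7 6 0 0 -0.026;0.5 -10.5 34.7 6 0 0 -0.026"

```text
time_s: 36.6
eef_pos: [582.3, 261.1, 24.8]
ee_rot: [-0.0, -0.138, 0.99, -0.0]
force: [-0.6, 0.2, -2.2]
grip_width: 0.659
grip_force: 53.7
```

Run:
```python
from h import *
plan((582.5,261,6,105.9))
im=look("wrist",dict(strip_tile=39,drying_rack=11))
cv2.imwrite("pics/w12.png",im[:,:,::-1])
```

```text
t 36.6 pos [582.3 261.1  24.8] yaw 105.85 w 0.659 F [-0.6  0.2 -2.2] q6 -1.61
(582.5, 261, 6, 105.9) -> [-0.01 -0.02  1.88] rz -0.001
wrist strip_tile 0.98 [315, 185, 139, 292] [555.6 253.5] 15.5 [ 57.3 142.6]
wrist drying_rack 0.6 [320, 182, 153, 244] [542.7 288.4] 18.9 [ 3.9 12.7]
```

View pics/w12.png

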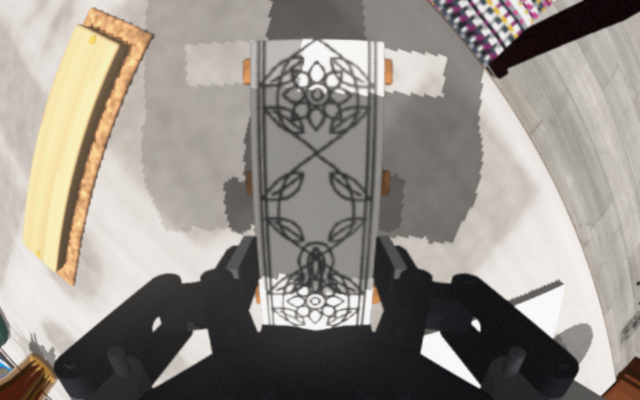

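Tile and rack are laterally centred (318 px both at row 72). I'll check the lengthwise position from the slat ends.

Run:
```python
from h import *
s=sense();X=q2R(s["ee_rot"]).as_matrix()[:2,0]; Y=q2R(s["ee_rot"]).as_matrix()[:2,1]
for a,b in(((244,72),(392,72)),((247,183),(391,183)),((257,296),(377,296))):
    p=onz("wrist",[a,b],11).mean(0)-s["eef_pos"][:2]; print(p@X,p@Y)
p=onz("wrist",[(251,41),(385,41)],39).mean(0)-s["eef_pos"][:2]; print("tile end",p@X,p@Y)
```

```text
89.33087544145762 0.7962543812102538
30.204272862869978 1.3820632330629108
-41.106326560425565 0.3275172344743602
tile end 99.00075480358095 0.60704018375041
```

Call:
step_arm --commands "0.5 -0.3 0 0.3 0 0 0;0.5 -0.3 0 0.8 0 0 0;0.5 -0.3 0 1.2 0 0 0;0.5 -0.3 0 1.5 0 0 0;0.5 -0.3 0 1.65 0 0 0;0.5 -0.3 0 1.7 0 0 0;0.5 -0.3 0 1.75 0 0 0;0.5 -0.3 0 1.78 0 0 0;0.5 -0.3 0 1.8 0 0 0;0.5 -0.3 0 1.8 0 0 0"

```text
time_s: 37.58
eef_pos: [585.2, 262.4, 7.1]
ee_rot: [0.0, -0.138, 0.99, 0.0]
force: [0.3, 0.9, -1.6]
grip_width: 0.657
grip_force: 53.7
```

Call:
step_arm --commands "0.5 0 0 0.03 0 0 0;0.5 0 0 0.06 0 0 0;0.5 0 0 0.09 0 0 0;0.5 0 0 0.1 0 0 0;0.5 0 0 0.1 0 0 0"

```text
time_s: 38.0
eef_pos: [585.2, 262.4, 7.0]
ee_rot: [0.0, -0.138, 0.99, -0.0]
force: [-4.1, -1.6, 7.4]
grip_width: 0.657
grip_force: 54.7
```

Call:
step_arm --commands "0.6 0 0 0.05 0 0 0;0.64 0 0 0.05 0 0 0;0.67 0 0 0.05 0 0 0;0.72 0 0 0.05 0 0 0;0.8 0 0 0 0 0 0;0.9 0 0 0 0 0 0;0.9 0 0 0 0 0 0;0.9 0 0 -0.5 0 0 0;1 0 0 -2 0 0 0;1 0 0 -5 0 0 0;1 0 0 -9 0 0 0;1 0 0 -13 0 0 0;1 0 0 -17 0 0 0;1 0 0 -20 0 0 0;1 0 0 -20 0 0 0;1 0 0 -20 0 0 0;1 0 0 -20 0 0 0" --newtons 20

```text
time_s: 39.42
eef_pos: [584.6, 262.2, 204.8]
ee_rot: [-0.001, -0.138, 0.99, -0.0]
force: [-0.3, -0.3, -0.5]
grip_width: 1.0
grip_force: 0.0
```

Run:
```python
from h import *
plan()
im=look("wrist",dict(strip_tile=20,drying_rack=11,press_board=18,cork_pad=4))
it=look("top",dict(strip_tile=20,drying_rack=11,press_board=18,cork_pad=4,navy_jar=58,rust_jar=53,teal_jar=55))
cv2.imwrite("pics/f.png",np.hstack([cv2.resize(im[60:320,200:420],(400,473)),cv2.resize(it[130:270,360:478],(398,473))])[:,:,::-1])
```

```text
t 39.42 pos [584.6 262.2 204.8] yaw 105.88 w 1.0 F [-0.3 -0.3 -0.5] q6 -1.61
wrist strip_tile 0.88 [316, 174, 57, 175] [584.9 261.5] 15.3 [ 60.  200.1]
wrist drying_rack 0.86 [319, 171, 80, 186] [562.3 220.2] 15.1 [ 8.9 14.4]
wrist press_board 0.68 [173, 133, 84, 148] [581.4  81.7] -15.0 [ 47.6 175.4]
wrist cork_pad 0.59 [176, 132, 103, 168] [584.   80.6] -14.4 [ 62.7 205.5]
top strip_tile 0.84 [194, 190, 36, 73] [582.1 262. ] 15.9 [ 59.7 197.9]
top drying_rack 0.74 [196, 194, 48, 81] [495.  207.9] -27.4 [11.8 27.3]
top press_board 0.75 [265, 189, 29, 68] [578.6  78.7] -15.0 [ 46.  176.7]
top cork_pad 0.73 [264, 190, 39, 75] [539.9  67.5] -36.9 [ 55.5 152.5]
top navy_jar 0.59 [399, 239, 18, 18] [ 421.5 -251.1] 86.5 [33.8 41.7]
top rust_jar 0.61 [443, 184, 18, 17] [ 552.4 -371.2] -51.3 [38.2 52.2]
top teal_jar 0.75 [447, 226, 16, 15] [ 446.7 -364.1] -67.7 [32. 46.]
```

View pics/f.png

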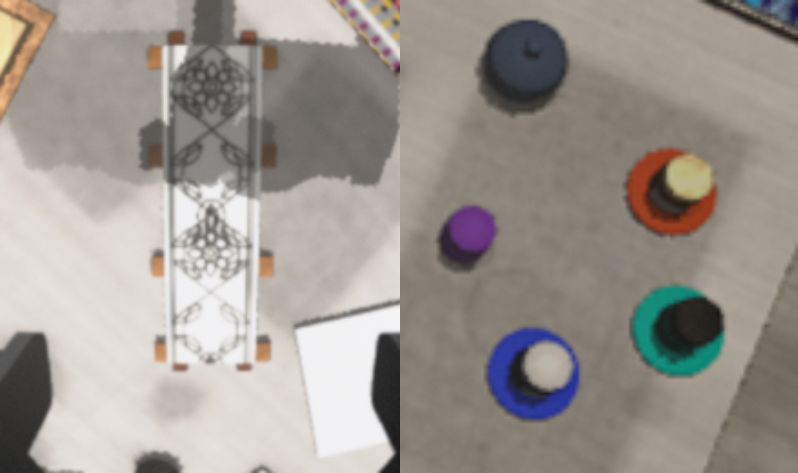

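The tile is centred on the rack, with slat ends and runner ends showing evenly. The jars stand on their own coasters and the board is on the cork. I'll hand the job in.

```bash
python3 -c "
from rig import *
print(finish_job())"
```

```text
the job is handed in; nothing more can be done
None
```

I handed the job in at about 39 s of the 128 s allowed; the hand-in gave no verdict, but the last pictures showed each jar upright on its own coaster, the press board centred on the cork pad and the tile centred on the drying rack.

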